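# Load the seasoning caddy and hold it against its sprung bracket for pinning

### The job

Set the tan jar and the white-capped jar upright into the seasoning caddy, one in each end pocket, without dropping them. Then take the caddy by its black grip bar, bring it along the worktop to the blue bracket so that one long side lies flush on the white sprung pad with the ends of caddy and pad in line, and push until the pad is about half way in, its black pointer in the green. Finish while still gripping and steadily pressing it like that, as a third hand for the cook who will put in the lock pins, never drive the pad fully home, and leave the timer, the red carton and the calculator alone.

Things in the scene. Friction and masses are not known exactly. Their poses are not given: they have to be found in the camera images.
- caddy: open steel caddy, 184 (x) by 110 (y) mm, loose, about 0.45 kg, on the worktop (flat cover plate, top at z = 0.012). Walls 36 mm high, 4 thick; floor 4 thick. Origin: centre of its underside, z up. At each x end a pocket 60 (x) by 102 (y) mm inside, between them a 50 mm middle bay with the grip. Long sides at y = +-55 mm; the +y side looks to the bracket, up to 35 degrees askew
- caddy_grip (a point): centre of the caddy's black grip bar, 74 mm above the caddy's underside: a bar 46 mm long along the caddy's x, 18 mm thick along its y, 20 mm tall, on two thin posts in the middle of the caddy; grip it across its y
- pocket_a (a point): centre of the floor of the pocket at the caddy's -x end (59 mm from its middle), 4 mm above the caddy's underside; axes as the caddy's
- pocket_b (a point): the same for the pocket at the caddy's +x end
- jar_tan: round glass jar with tan contents and a black screw cap, 50 mm wide, 56 mm high, 85 g, upright; origin at the centre of its underside; the cap (fixed on) is its top 16 mm. Either jar may go in either pocket
- jar_white: round glass jar with white contents and a white screw cap, 50 mm wide, 56 mm high, 85 g, upright; origin at the centre of its underside; the cap (fixed on) is its top 16 mm
- bracket: blue steel angle bracket fixed to the worktop, 184 mm long (x), 58 high, white sprung pad before it. Origin on the worktop below the middle of the unpressed pad's front face; y points away from the caddy (the way to press), z up. The caddy just touches the pad with its middle at y = -55 mm in this frame, and is in line at x = 0
- pad_face (a point): middle of the front face of the white pad, 27 mm above the worktop; moves with the pad; axes as the bracket's. The pad is 184 mm long and reaches from 5 to 49 mm above the worktop; a black pointer on its top rides between two yellow-green-red gauge strips
- pad (a joint): how far the pad is pressed in, m: 0 not pressed, 0.018 fully home. Spring: 4.8 N to start, 600 N/m more, so about 10 N at 0.009. Pointer in the green from 0.005 to 0.013
- timer: white and grey wind-up kitchen timer, 62 mm wide, 50 mm high, bystander; origin at the centre of its underside
- red_carton: small red carton, 50 x 110 x 28 mm, bystander; origin at the centre of its underside
- calculator: black pocket calculator, 118 x 68 x 18 mm, bystander behind the bracket; origin at the centre of its underside

How it is judged:
On the way, in this order (a step that is already met when the one before it is completed fails the run):
1. both jars stand in the caddy, one in each end pocket, with the pad not yet pressed ((((horizontal distance between jar_tan and pocket_a below 0.022 m and z of jar_tan in the frame of pocket_a between -0.005 and 0.006 m) and (horizontal distance between jar_white and pocket_b below 0.022 m and z of jar_white in the frame of pocket_b between -0.005 and 0.006 m)) or ((horizontal distance between jar_tan and pocket_b below 0.022 m and z of jar_tan in the frame of pocket_b between -0.005 and 0.006 m) and (horizontal distance between jar_white and pocket_a below 0.022 m and z of jar_white in the frame of pocket_a between -0.005 and 0.006 m))) and angle between each of jar_tan, jar_white's own z axis and vertical below 0.15 rad and value of joint pad below 0.003 m and contact force between the fingers and jar_tan below 0.2 N and contact force between the fingers and jar_white below 0.2 N), for 0.2 s.
2. the gripped caddy is flush and in line on the pad and presses it into the green (value of joint pad between 0.005 and 0.013 m and contact force between caddy and pad between 5 and 16 N and contact force between the fingers and caddy above 2 N and angle between the x axis of caddy and the x axis of bracket, either way round below 0.07 rad and x of caddy in the frame of bracket between -0.012 and 0.012 m and z of caddy in the frame of bracket between -0.004 and 0.004 m and angle between caddy's own z axis and vertical below 0.06 rad), for 0.3 s.
At the end, for the whole second after the job is handed in: Fingers hold the caddy (over 2 N); pad 5 to 13 mm in, pressed by 5 to 16 N; caddy parallel to the bracket within 4 deg, in line within 12 mm, flat on the worktop within 4 mm and 3.4 deg, at rest; each jar upright within 8 deg on the floor of its own pocket (all of step 2 and (((horizontal distance between jar_tan and pocket_a below 0.022 m and z of jar_tan in the frame of pocket_a between -0.005 and 0.006 m) and (horizontal distance between jar_white and pocket_b below 0.022 m and z of jar_white in the frame of pocket_b between -0.005 and 0.006 m)) or ((horizontal distance between jar_tan and pocket_b below 0.022 m and z of jar_tan in the frame of pocket_b between -0.005 and 0.006 m) and (horizontal distance between jar_white and pocket_a below 0.022 m and z of jar_white in the frame of pocket_a between -0.005 and 0.006 m))) and angle between each of jar_tan, jar_white's own z axis and vertical below 0.15 rad and linear speed of caddy below 0.01 m/s); the arm keeps its last pose, push and grip.
It fails at once if the pad is driven fully home (over 17 mm) (value of joint pad above 0.017 m).
It fails at once if a jar is dropped (over 0.6 m/s with no finger on it) ((contact force between the fingers and jar_tan below 0.1 N and linear speed of jar_tan above 0.6 m/s) or (contact force between the fingers and jar_white below 0.1 N and linear speed of jar_white above 0.6 m/s)).
It fails at once if a bystander is disturbed (moved over 20 mm) (distance of any of timer, red_carton, calculator from where it was at the start of the episode above 0.02 m).
It also fails if it takes over 59 s, if anything falls off the work surface, if the arm or the gripper's body presses on something with over 40 N, if the wrist force passes 120 N, or if a joint passes its speed limit or range.

### The arm

A 6-joint arm with a two-finger parallel gripper is mounted at the origin on a cart in front of the work surface, level with it; the furniture and walls round the work are solid. World frame = base frame: x ahead of the robot, y to its left, z up, the work surface at z = 0. Lengths are in m, angles in rad, forces in N, time in s.
With the tool pointing down it reaches from about 0.35 to 0.775 m from the base axis. Payload 5.5 kg.
Tool frame: the origin (TCP) lies at the very end of the fingers, on their centre line; the grasp point (between the pads) lies 19 mm behind it; z points along the fingers, y is the line along which they close (so a half turn about z gives the same grasp; the last joint's range is limited). The gripper opens to 85 mm and grips with 20 to 120 N. Pads are 22 mm wide; open, the fingers measure 114 mm over their backs; the gripper's body (76 mm by 85 mm) begins 54 mm behind the grasp point. The pads swing forward as they close: fully open they stand 13 mm farther back than shut.
Start: joints at [-1.357, 0.313, 0.046, 1.304, 0, 1.431], TCP at [0.199, -0.539, 0.231] pointing down, gripper open.
Joint ranges: [-2.76, 2.76], [-0.86, 1.69], [-1.03, 1.26], [-2.2, 2.34], [-1.47, 1.5], [-3.14, 3.14]. Speed limits (rad/s): [2.57, 2.57, 3.14, 3.14, 3.14, 3.14].

### API

Orientations are given as a unit quaternion [x, y, z, w].
In Python, from bench import sensors, grab_frame, get_calibration, workorder, find_in, regions_of, place_of gives the robot as it stands.
- The arm moves only by the tool servo_tool, never from a script. Its argument "moves" is a list of rows, each a list of 4 numbers: the shift along the tool's x, y, z in m, then the turn about the tool's z in degrees. A call has 1 to 5 rows; each row is the pose to reach, as a shift and turn from the pose commanded when the call began, along the tool's axes at that moment; what a row does not reach only later rows make up. A row lasts 1/10 s, in which the tool goes at most 50 mm and 8.59 degrees, less where a joint would pass 70% of its speed; a pose out of reach is approached as far as the arm can. A call with a gripper value outside its range is refused whole. "jaw" is the opening, from 0 (shut) to 1 (fully open), set as the call begins (left out, the last holds). The fingers move at their own pace and stop on an object; "force" is the grip in N (left out, the last holds). Time passes only in rows, so rows that repeat a pose let the fingers close. It gives the time, the measured TCP pose, the force, the opening and the grip force at its end, in the units of the state.
- sensors.get_obs(): the state, without advancing time (a new reading comes with each control period).
- grab_frame(name): name is "scene" or "side" or "wrist"; returns (picture, depth): 400x640x3 uint8, blue, green, red; 400x640 float32, m along the optical axis (not along the pixel's ray), 0 where there is no reading.
- get_calibration(name): a dict with "vertical_fov" (degrees; the focal length in pixels is half the picture's height over the tangent of half this angle, whatever the lens; pixels are square), "cx", "cy" (the principal point, pixels), "R" (3x3) and "t" (3): a world point X has camera coordinates R X + t. Camera axes: x right, y down, z forward; pixel columns grow to the right and rows downward; lengths in m; the calibration is good to about 2 mm. The wrist camera is an equidistant fisheye: a pixel r from the principal point sees the ray r / f radians off the axis. A picture is of the moment at which its call begins: read the wrist's pose just before it. get_calibration takes no time and is no camera call; for the wrist camera it gives the pose at the moment of the call.
- workorder.close_job(): hands the job in; it is judged then, once.
Trained networks look in the newest picture that a camera, given by its name, has taken for a name from the list of things; names that differ only in an ending like _2 or _b are one class to them, and where a whole thing is asked for, a point or a joint stands for the part that bears it (a point fixed in the world has none). Each returns a list of dicts, best first, with "score" (0 to 1); they miss things now and then, are a little off and sometimes report something else, mostly with a low value. They report only what shows in the picture. A call takes as long as a camera call.
- find_in(camera, name): "bbox" ([left, top, width, height] in pixels, round what is visible of it).
- regions_of(camera, name): "mask" (400x640 bool, what is visible of it) and "bbox" ([left, top, width, height] in pixels, round what is visible of it).
- place_of(camera, name): "at" ([column, row] in pixels: a listed point, or the origin of a listed thing).
The state is a dict: "clock": time; "q": joint angles; "joint_vel": joint speeds; "tau": joint torques, N m; "position": TCP position; "ee_rot": TCP orientation; "contact_force": force on the tool from outside, world axes, zero at the start; "ft_torque": the same for the moment, N m; "grip_width": opening from 0.0 (shut) to 1.0 (fully open); "finger_force": force on a finger pad.
Only numpy, scipy, OpenCV 4.12 (cv2) and the standard library are available. Lean on these libraries where they do the work, as an engineer would, in place of code of your own. Each camera call takes 0.05 s, during which the arm holds its last target. There are 200 camera calls.

## Working session

There is one attempt and no reset: what is moved stays moved. The work goes in short steps, Python scripts to look and compute and a tool call to move; the robot and the scene stay as the last step left them, time stands still between calls to the robot, and variables do not carry over. Pictures are saved under pics/ and viewed, at most 10 in all, crops included, and the job is handed in when it is done.

Besides the shell and the picture viewer there is one more tool, called after "Request:" as name(argument=value, ...) on one line, values as JSON. servo_tool: Moves the arm, as the interface text tells. Its arguments: {"type":"object","properties":{"moves":{"type":"array","items":{"type":"array","items":{"type":"number"}}},"jaw":{"type":"number"},"force":{"type":"number"}},"required":["moves"]}

```bash
ls; mkdir -p pics; cat > h.py <<'E'
import numpy as np, cv2
from bench import sensors, grab_frame, get_calibration, workorder, find_in, regions_of, place_of
def cal(n):
    c=get_calibration(n); f=200/np.tan(np.radians(c["vertical_fov"])/2)
    return f,c["cx"],c["cy"],np.array(c["R"]),np.array(c["t"])
def ray(n,uv):
    f,cx,cy,R,t=cal(n); d=np.array([(uv[0]-cx)/f,(uv[1]-cy)/f,1.])
    return -R.T@t, R.T@d
def at_z(n,uv,z):
    o,d=ray(n,uv); return o+d*(z-o[2])/d[2]
def cloud(n,depth,mask):
    f,cx,cy,R,t=cal(n); v,u=np.nonzero(mask&(depth>0)); d=depth[v,u]
    P=np.c_[(u-cx)/f*d,(v-cy)/f*d,d]; return (P-t)@R
E
python3 - <<'E'
from h import *
np.set_printoptions(precision=4,suppress=True)
o=sensors.get_obs(); print(o["clock"],o["position"],o["ee_rot"],o["contact_force"])
for n in("scene","side"):
    im,d=grab_frame(n); cv2.imwrite(f"pics/{n}0.png",im); np.save(f"{n}_d.npy",d); cv2.imwrite(f"{n}_im.png",im)
    c=cal(n); print(n,-c[3].T@c[4])
    for k in("caddy","jar_tan","jar_white","bracket","timer","red_carton","calculator"):
        r=regions_of(n,k)
        if not r: print(k,None); continue
        P=cloud(n,d,r[0]["mask"]); print(k,round(r[0]["score"],2),r[0]["bbox"],np.percentile(P,[2,50,98],axis=0).round(3).tolist())
        np.save(f"{n}_{k}.npy",P)
    zs=dict(caddy=.012,caddy_grip=.086,pocket_a=.016,pocket_b=.016,jar_tan=.012,jar_white=.012,bracket=.012,pad_face=.039)
    for k,z in zs.items():
        r=place_of(n,k); print(k,[(round(q["score"],2),np.round(q["at"],1).tolist(),at_z(n,q["at"],z).round(4).tolist()) for q in r[:2]])
E
```

```text
pics
0.0 [ 0.1991 -0.5389  0.2304] [ 0.9844  0.176  -0.     -0.0009] [-0.1091  0.6826  0.2105]
scene [-0.3519  0.5875  0.9208]
caddy 0.61 [302.2, 167.2, 51.1, 54.9] [[0.405, -0.099, 0.011], [0.5, -0.037, 0.029], [0.588, 0.014, 0.093]]
jar_tan None
jar_white 0.55 [300.9, 168.2, 52.4, 53.4] [[0.405, -0.099, 0.01], [0.499, -0.036, 0.028], [0.587, 0.014, 0.093]]
bracket 0.92 [219.1, 205.7, 57.7, 63.6] [[0.392, 0.209, 0.012], [0.471, 0.252, 0.03], [0.568, 0.295, 0.071]]
timer None
red_carton 0.66 [301.8, 170.0, 54.5, 53.3] [[0.405, -0.098, 0.011], [0.499, -0.036, 0.029], [0.587, 0.014, 0.093]]
calculator 0.71 [193.4, 240.5, 38.2, 41.1] [[0.403, 0.333, 0.015], [0.452, 0.366, 0.025], [0.517, 0.398, 0.029]]
caddy [(0.92, [334.0, 194.0], [0.5054, -0.0591, 0.012])]
caddy_grip [(0.93, [331.3, 174.2], [0.5138, -0.0532, 0.086]), (0.6, [260.1, 228.2], [0.4327, 0.2319, 0.086])]
pocket_a [(0.76, [342.3, 207.2], [0.4389, -0.041, 0.016]), (0.55, [323.8, 189.8], [0.5357, -0.042, 0.016])]
pocket_b [(0.76, [342.3, 207.2], [0.4389, -0.041, 0.016]), (0.55, [323.8, 189.8], [0.5357, -0.042, 0.016])]
jar_tan 
[... 703 characters left out ...]
]]
red_carton 0.73 [273.6, 147.4, 22.2, 25.4] [[0.538, -0.304, 0.019], [0.563, -0.23, 0.044], [0.587, -0.197, 0.047]]
calculator 0.65 [294.1, 305.6, 64.9, 38.3] [[0.405, 0.333, 0.017], [0.462, 0.371, 0.03], [0.516, 0.399, 0.033]]
caddy [(0.59, [301.8, 202.4], [0.5038, -0.0529, 0.012])]
caddy_grip [(0.96, [308.1, 186.1], [0.4868, -0.0275, 0.086])]
pocket_a [(0.84, [285.1, 204.1], [0.55, -0.0411, 0.016])]
pocket_b [(0.84, [285.1, 204.1], [0.55, -0.0411, 0.016])]
jar_tan [(0.57, [327.2, 175.3], [0.425, -0.1858, 0.012])]
jar_white [(0.73, [317.5, 152.2], [0.4491, -0.3217, 0.012])]
bracket [(0.79, [309.7, 274.3], [0.4885, 0.2163, 0.012])]
pad_face [(0.77, [310.6, 262.3], [0.4862, 0.2047, 0.039])]
```

```bash
python3 - <<'E'
import cv2,numpy as np
a=cv2.imread("scene_im.png")[130:330,170:450];b=cv2.imread("side_im.png")[120:360,200:420]
a=cv2.resize(a,(760,543));cv2.imwrite("pics/a.png",a)
cv2.imwrite("pics/b.png",cv2.resize(b,(550,600),interpolation=cv2.INTER_CUBIC))
E
```

```text
(no output)
```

View pics/a.png

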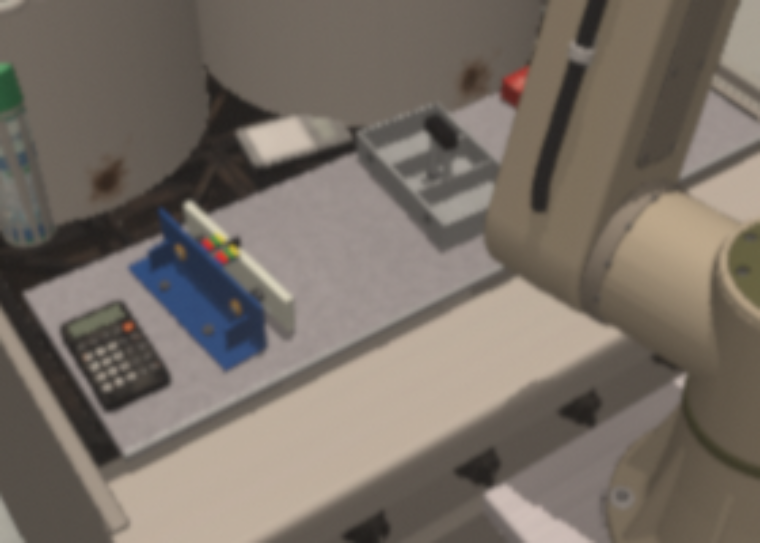

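View pics/b.png

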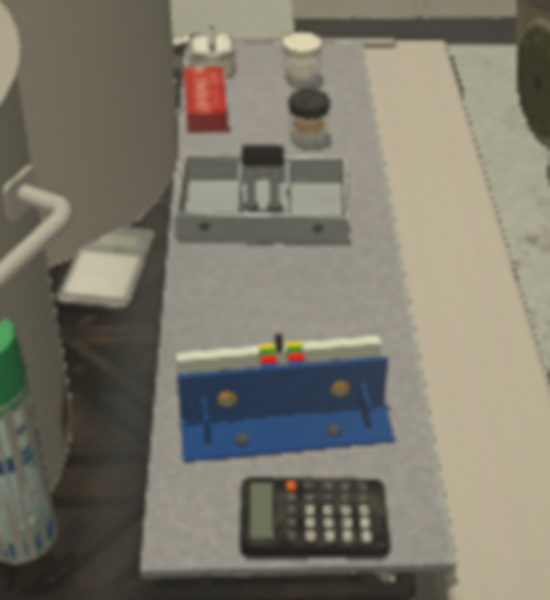

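The narrow worktop runs along y, with the caddy in the middle (a: 430,170). The bracket is to its left (b: 285,400), with the pad facing the caddy. The jars are beyond the caddy (b: 308,115 tan; 302,58 white), and the carton and timer are to their left. Tall pots stand behind at large x.

```bash
python3 - <<'E'
from h import *
np.set_printoptions(precision=4,suppress=True)
def rect(P):
    (c,s,a)=cv2.minAreaRect((P[:,:2]*1000).astype(np.float32)); return np.round(c,1),np.round(s,1),round(a,2)
for n in("scene","side"):
    d=np.load(f"{n}_d.npy"); dz={"scene":0,"side":.005}[n]
    f,cx,cy,R,t=cal(n); A=cloud(n,d,d>0); A[:,2]-=dz
    v=(A[:,0]>.38)&(A[:,0]<.62)
    W=A[v&(abs(A[:,1]-.12)<.05)&(A[:,2]<.03)]; print(n,"worktop z",np.median(W[:,2]))
    C=A[v&(A[:,1]>-.13)&(A[:,1]<.05)]
    rim=C[(C[:,2]>.042)&(C[:,2]<.054)]; print("rim",len(rim),rect(rim),np.median(rim[:,2]))
    g=C[(C[:,2]>.082)&(C[:,2]<.11)]; print("grip",len(g),g.mean(0),rect(g),g[:,2].max())
    B=A[(A[:,0]>.37)&(A[:,0]<.6)&(A[:,1]>.17)&(A[:,1]<.31)]
    p=B[(B[:,2]>.055)&(B[:,2]<.066)&(B[:,1]<.235)]; print("padtop",len(p),rect(p), p.mean(0))
    b=B[(B[:,2]>.066)]; print("brtop",len(b),rect(b))
    for k,y in(("tan",-.187),("white",-.325)):
        j=A[(abs(A[:,0]-.44)<.04)&(abs(A[:,1]-y)<.045)&(A[:,2]>.06)&(A[:,2]<.08)]
        if len(j)>5: print(k,len(j),j.mean(0),rect(j),cv2.minEnclosingCircle((j[:,:2]*1000).astype(np.float32)))
E
```

```text
scene worktop z 0.00982478903286213
rim 308 (array([509.4, -42. ]), array([130. , 227.4]), 77.3) 0.04498549948792291
grip 254 [ 0.5686 -0.0744  0.0944] (array([541.9, -79.3]), array([ 80.3, 150. ]), 80.63) 0.10979853268806622
padtop 167 (array([483.2, 223.2]), array([182.9,  25.9]), 5.67) [0.4763 0.2158 0.0588]
brtop 176 (array([483.3, 230. ]), array([182.6,  42.5]), 6.03)
side worktop z 0.01005410244450618
rim 405 (array([508.3, -45.3]), array([132.9, 221.9]), 79.35) 0.045387430740826656
grip 220 [ 0.5464 -0.0584  0.0933] (array([541.3, -61.6]), array([ 78. , 144.8]), 70.96) 0.10927694792309034
padtop 279 (array([483.9, 217. ]), array([181.5,  13.3]), 5.91) [0.4856 0.2177 0.0583]
brtop 277 (array([482.9, 231.9]), array([182. ,  40.7]), 4.7)
tan 132 [ 0.437  -0.1832  0.0658] (array([ 436.6, -184.8]), array([48.1, 48.1]), 79.31) ((438.6246032714844, -186.08055114746094), 26.422121047973633)
white 110 [ 0.4387 -0.3218  0.0656] (array([ 438. , -325.7]), array([48.7, 50.8]), 27.58) ((441.3751220703125, -324.2480163574219), 28.813791275024414)
```

Request:
servo_tool(moves=[[0.04, -0.0285, 0, 4], [0.08, -0.057, 0, 8], [0.12, -0.0855, 0, 12], [0.16, -0.114, 0, 16], [0.2, -0.1425, 0, 20.3]], jaw=1)

```text
clock: 2.1
position: [0.3382, -0.3349, 0.2315]
ee_rot: [1.0, -0.002, 0.0, 0.0]
contact_force: [0.8, -0.1, 0.4]
grip_width: 0.997
finger_force: 0.0
```

Request:
servo_tool(moves=[[0.026, -0.037, 0, 0], [0.052, -0.075, 0, 0], [0.078, -0.112, 0, 0], [0.1, -0.149, 0, 0], [0.1, -0.149, 0, 0]])

```text
clock: 2.6
position: [0.4393, -0.1835, 0.2315]
ee_rot: [1.0, 0.003, 0.0, -0.0]
contact_force: [0.1, -0.9, 0.9]
grip_width: 1.002
finger_force: 0.0
```

```bash
cat >> h.py <<'E'
def wpix(R,t,f,cx,cy,P):
    p=np.atleast_2d(P)@R.T+t; th=np.arctan2(np.hypot(p[:,0],p[:,1]),p[:,2]); ph=np.arctan2(p[:,1],p[:,0])
    return np.c_[cx+f*th*np.cos(ph),cy+f*th*np.sin(ph)]
def wdir(uv):
    f,cx,cy,R,t=cal("wrist"); uv=np.atleast_2d(uv).astype(float); a=uv-[cx,cy]; r=np.hypot(*a.T)+1e-9; th=r/f
    return -R.T@t,np.c_[a[:,0]/r*np.sin(th),a[:,1]/r*np.sin(th),np.cos(th)]@R
def wat(uv,z):
    o,d=wdir(uv); return o+d*((z-o[2])/d[:,2])[:,None]
def wcloud(depth,mask):
    f,cx,cy,R,t=cal("wrist"); v,u=np.nonzero(mask&(depth>0)); o,d=wdir(np.c_[u,v]); c=d@R.T[:,2]
    return o+d*(depth[v,u]/c)[:,None]
E
python3 - <<'E'
from h import *
np.set_printoptions(precision=4,suppress=True)
c=cal("wrist"); im,d=grab_frame("wrist"); cv2.imwrite("pics/w1.png",im); cv2.imwrite("w1.png",im); np.savez("w1.npz",d=d,R=c[3],t=c[4])
print(sensors.get_obs()["position"],-c[3].T@c[4],c[3][2],c[0])
for k,z in dict(caddy_grip=.086,jar_tan=.068,jar_white=.068).items():
    r=place_of("wrist",k); print(k,[(round(q["score"],2),np.round(q["at"]),wat(q["at"],.086 if "grip" in k else .012)[0]) for q in r[:2]])
for k in("jar_tan","jar_white","caddy","red_carton"):
    r=regions_of("wrist",k)
    if r:
        P=wcloud(d,r[0]["mask"]); print(k,r[0]["score"],r[0]["bbox"],np.percentile(P,[2,50,98],axis=0).tolist())
        Q=P[(P[:,2]>.062)&(P[:,2]<.075)]
        if "jar" in k and len(Q)>5: print(cv2.minEnclosingCircle((Q[:,:2]*1000).astype(np.float32)),len(Q))
E
```

```text
[ 0.4385 -0.1853  0.2314] [ 0.5049 -0.1825  0.3738] [-0.2587 -0.001  -0.966 ] 309.70691628693146
caddy_grip [(0.79, array([177., 129.]), array([ 0.5005, -0.0516,  0.086 ])), (0.39, array([454.,  84.]), array([ 0.5471, -0.3229,  0.086 ]))]
jar_tan [(0.91, array([316., 174.]), array([ 0.4415, -0.1889,  0.012 ])), (0.34, array([ 49., 156.]), array([0.4818, 0.2264, 0.012 ]))]
jar_white [(0.97, array([430., 174.]), array([ 0.4426, -0.3316,  0.012 ]))]
jar_tan 0.64 [146.7, 50.6, 100.8, 161.9] [[0.4073995939778119, -0.10697644475587281, 0.013668080456480046], [0.4984556698399528, -0.052641264727918025, 0.01623663411455825], [0.5856570724556155, 0.005672883763194459, 0.09492508893907155]]
((496.66888427734375, -52.564029693603516), 16.96373176574707) 36
jar_white 0.63 [414.4, 158.1, 53.7, 51.1] [[0.4160391134550125, -0.35331221112179334, 0.023839802737104662], [0.44147561994444506, -0.3247101430375843, 0.06672892278911546], [0.4625793038088541, -0.30709146470977267, 0.06851960400183513]]
((438.6319580078125, -331.50006103515625), 24.980857849121094) 1420
red_carton 0.73 [414.8, 158.7, 51.4, 49.7] [[0.4180385308317746, -0.35140690530597857, 0.029478970597658874], [0.44167340167040536, -0.3241835865130097, 0.06675342071278656], [0.4623680246017894, -0.30706113584579653, 0.0685078752326779]]
```

View pics/w1.png

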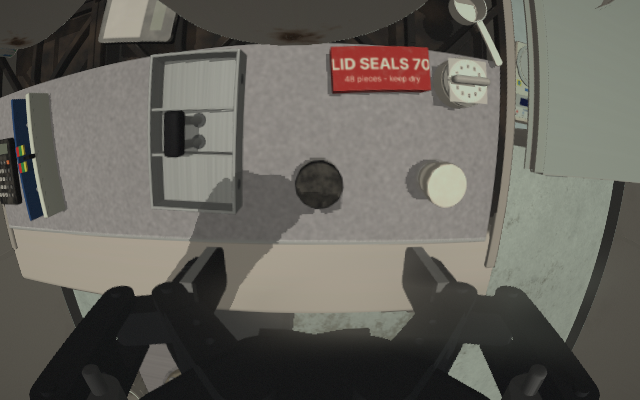

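Wrist view: the caddy is at left (195,130), the tan jar at (318,183), the white jar at (446,186), and the carton (380,70) and timer (465,82) are clear of both jars. The pad shows at far left (40,155).

```bash
python3 - <<'E'
from h import *
np.set_printoptions(precision=4,suppress=True)
z=np.load("w1.npz"); A=wcloud(z["d"],np.ones((400,640),bool)); m=lambda P:(P[:,:2]*1000).astype(np.float32)
def sel(x0,x1,y0,y1,z0,z1): return A[(A[:,0]>x0)&(A[:,0]<x1)&(A[:,1]>y0)&(A[:,1]<y1)&(A[:,2]>z0)&(A[:,2]<z1)]
for n,y in(("tan",-.187),("white",-.328)):
    j=sel(.40,.48,y-.04,y+.04,.06,.075); print(n,len(j),cv2.minEnclosingCircle(m(j)),j[:,2].mean(),j.mean(0))
r=sel(.37,.61,-.13,.05,.042,.052); print("rim",len(r),cv2.minAreaRect(m(r)),r[:,2].mean())
g=sel(.45,.56,-.09,.01,.088,.11); print("grip",len(g),cv2.minAreaRect(m(g)),g[:,2].mean())
p=sel(.36,.62,.15,.30,.057,.064); print("pad",len(p),cv2.minAreaRect(m(p)),p[:,2].mean())
t=sel(.5,.62,-.45,-.31,.03,.08); print("timer",t.mean(0),np.percentile(t,[2,98],axis=0).tolist())
print("worktop",np.median(sel(.38,.6,-.16,-.12,0,.02),axis=0))
E
```

```text
tan 1806 ((438.3780822753906, -192.72654724121094), 25.03326416015625) 0.066762320382229 [ 0.4392 -0.1926  0.0668]
white 1448 ((438.5480651855469, -331.0322570800781), 25.294145584106445) 0.06684873435637213 [ 0.4394 -0.3295  0.0668]
rim 2575 ((507.3511047363281, -58.986328125), (129.155517578125, 207.09959411621094), 86.5461654663086) 0.045816208235441205
grip 795 ((496.6820068359375, -50.085548400878906), (18.381946563720703, 45.821533203125), 87.24149322509766) 0.094139754051927
pad 914 ((487.450927734375, 222.6298828125), (183.83558654785156, 39.459434509277344), 4.72160005569458) 0.05972061501365109
timer [ 0.556  -0.3519  0.0476] [[0.5293065749656541, -0.38446306029828275, 0.03259929687458582], [0.5838647207489411, -0.3112235888299743, 0.06182305747444982]]
worktop [ 0.4917 -0.14    0.0113]
```

Request:
servo_tool(moves=[[0, 0.005, 0.045, 0], [0, 0.005, 0.09, 0], [0, 0.005, 0.135, 0], [0, 0.005, 0.17, 0], [0, 0.005, 0.195, 0]])

```text
clock: 3.5
position: [0.4358, -0.1926, 0.0339]
ee_rot: [1.0, -0.001, -0.001, -0.001]
contact_force: [0.2, -0.7, -0.2]
grip_width: 1.003
finger_force: 0.0
```

Request:
servo_tool(moves=[[0, 0, 0, 0], [0, 0, 0, 0], [0, 0, 0, 0], [0, 0, 0, 0], [0, 0, 0, 0]], jaw=0.4, force=25)

```text
clock: 4.0
position: [0.4388, -0.1935, 0.0379]
ee_rot: [1.0, -0.0, 0.001, 0.001]
contact_force: [-0.7, -0.3, 4.9]
grip_width: 0.558
finger_force: 26.5
```

Request:
servo_tool(moves=[[0, 0, -0.03, 0], [0, 0, -0.075, 0], [0, -0.03, -0.11, 0], [0, -0.07, -0.13, 0], [0, -0.11, -0.14, 0]])

```text
clock: 4.5
position: [0.4389, -0.0822, 0.1794]
ee_rot: [1.0, -0.001, 0.002, 0.001]
contact_force: [1.3, 0.6, -0.7]
grip_width: 0.559
finger_force: 26.6
```

Request:
servo_tool(moves=[[0, -0.025, 0, 0], [0, -0.025, 0, 0], [0, -0.025, 0, 0]])

```text
clock: 4.8
position: [0.4377, -0.0572, 0.1767]
ee_rot: [1.0, 0.001, 0.0, 0.0]
contact_force: [0.5, 0.4, -0.2]
grip_width: 0.558
finger_force: 26.6
```

```bash
python3 - <<'E'
from h import *
np.set_printoptions(precision=4,suppress=True)
print([sensors.get_obs()[k] for k in("position","grip_width","finger_force")])
c=cal("wrist"); im,d=grab_frame("wrist"); cv2.imwrite("pics/w2.png",im); np.save("w2.npy",d)
A=wcloud(d,np.ones((400,640),bool)); np.save("w2A.npy",A); m=lambda P:(P[:,:2]*1000).astype(np.float32)
def sel(x0,x1,y0,y1,z0,z1): return A[(A[:,0]>x0)&(A[:,0]<x1)&(A[:,1]>y0)&(A[:,1]<y1)&(A[:,2]>z0)&(A[:,2]<z1)]
g=sel(.45,.56,-.10,.02,.088,.11); print("grip",len(g),cv2.minAreaRect(m(g)),g[:,2].mean())
for hi in(.59,.60): 
  r=sel(.39,hi,-.13,.04,.042,.052); print("rim",len(r),cv2.minAreaRect(m(r)),r[:,2].mean(),r.min(0),r.max(0))
w=sel(.39,.6,-.16,.1,0,.02); print("worktop",np.median(w,axis=0))
for k in("pocket_a","pocket_b","caddy_grip","pad_face"):
    z=.086 if "grip" in k else .016 if "po" in k else .039
    print(k,[(round(q["score"],2),np.round(q["at"]),wat(q["at"],z)[0]) for q in place_of("wrist",k)])
p=sel(.36,.62,.15,.30,.057,.064); print("pad",len(p),cv2.minAreaRect(m(p)),p[:,2].mean())
E
```

```text
[array([ 0.4377, -0.0572,  0.1767]), 0.5578784059980973, 26.553128219482005]
grip 1484 ((497.9333190917969, -44.10044860839844), (18.260318756103516, 45.94727325439453), 86.94151306152344) 0.09474814836203733
rim 3355 ((498.114501953125, -44.02315139770508), (110.90174865722656, 184.6123809814453), 87.13322448730469) 0.04595384588187021 [ 0.4082 -0.103   0.042 ] [0.59   0.0151 0.0494]
rim 3471 ((503.96185302734375, -56.85292053222656), (135.8980712890625, 197.8333740234375), 87.00434875488281) 0.0459905503486215 [ 0.4082 -0.1298  0.042 ] [0.5999 0.0151 0.052 ]
worktop [ 0.501  -0.0278  0.012 ]
pocket_a [(0.73, array([304.,  69.]), array([ 0.5549, -0.048 ,  0.016 ])), (0.71, array([300., 186.]), array([ 0.4388, -0.0439,  0.016 ]))]
pocket_b [(0.73, array([304.,  69.]), array([ 0.5547, -0.0483,  0.016 ])), (0.71, array([300., 186.]), array([ 0.4387, -0.0441,  0.016 ]))]
caddy_grip [(0.76, array([299., 126.]), array([ 0.4997, -0.0468,  0.086 ]))]
pad_face [(0.55, array([ 79., 150.]), array([0.4894, 0.2047, 0.039 ]))]
pad 1660 ((486.2994079589844, 228.28041076660156), (183.39942932128906, 38.99322509765625), 5.386938571929932) 0.05999867907733555
```

View pics/w2.png

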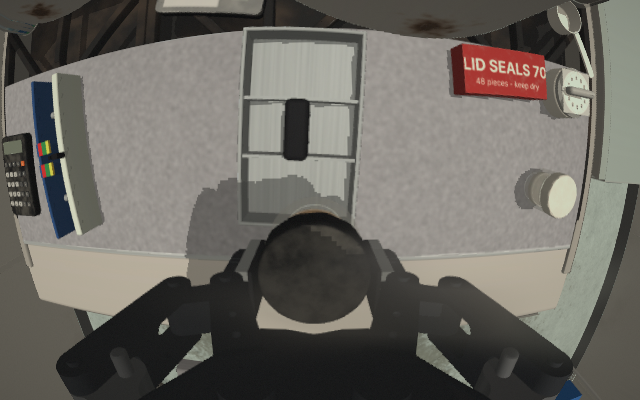

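The held tan jar (315,268) hides only the caddy's near end. From the rim and grip (297,128) the caddy centre is (0.498,-0.044) with yaw -2.9°, and both measurements agree with the sizes given.

Request:
servo_tool(moves=[[0.002, -0.016, 0.03, 2.9], [0.002, -0.016, 0.065, 2.9], [0.002, -0.016, 0.095, 2.9], [0.002, -0.016, 0.12, 2.9], [0.002, -0.016, 0.134, 2.9]])

```text
clock: 5.55
position: [0.4382, -0.0418, 0.0404]
ee_rot: [1.0, -0.026, -0.001, -0.0]
contact_force: [-6.2, 4.2, 42.8]
grip_width: 0.56
finger_force: 31.7
```

Request:
servo_tool(moves=[[0, 0, 0.001, 0], [0, 0, 0.001, 0]])

```text
clock: 5.75
position: [0.4393, -0.0421, 0.0407]
ee_rot: [1.0, -0.026, -0.001, -0.0]
contact_force: [0.5, -0.2, -0.7]
grip_width: 0.561
finger_force: 28.1
```

Request:
servo_tool(moves=[[0, 0, 0, 0], [0, 0, 0, 0], [0, 0, 0, 0]], jaw=0.7)

```text
clock: 6.05
position: [0.44, -0.0418, 0.0416]
ee_rot: [1.0, -0.026, 0.0, 0.0]
contact_force: [0.1, -0.3, 0.7]
grip_width: 0.697
finger_force: 0.0
```

Request:
servo_tool(moves=[[0, 0, -0.02, 0], [0, 0, -0.06, 0], [0, 0.03, -0.1, 0], [0, 0.075, -0.13, 0], [0, 0.12, -0.15, 0]])

```text
clock: 6.55
position: [0.4344, -0.1594, 0.1928]
ee_rot: [1.0, -0.024, 0.002, 0.001]
contact_force: [2.0, 0.1, -0.6]
grip_width: 0.696
finger_force: 0.0
```

Request:
servo_tool(moves=[[0, 0.048, 0, -2.9], [0, 0.096, 0, -2.9], [0, 0.14, 0, -2.9], [0, 0.165, 0, -2.9], [0, 0.165, 0, -2.9]], jaw=1)

```text
clock: 7.05
position: [0.425, -0.3268, 0.1898]
ee_rot: [1.0, -0.002, 0.0, 0.001]
contact_force: [0.0, 0.2, -0.5]
grip_width: 1.0
finger_force: 0.0
```

```bash
python3 - <<'E'
from h import *
np.set_printoptions(precision=4,suppress=True)
print([sensors.get_obs()[k] for k in("clock","position","grip_width","finger_force")])
im,d=grab_frame("wrist"); cv2.imwrite("pics/w3.png",im)
A=wcloud(d,np.ones((400,640),bool)); m=lambda P:(P[:,:2]*1000).astype(np.float32)
def sel(x0,x1,y0,y1,z0,z1): return A[(A[:,0]>x0)&(A[:,0]<x1)&(A[:,1]>y0)&(A[:,1]<y1)&(A[:,2]>z0)&(A[:,2]<z1)]
j=sel(.39,.49,-.37,-.28,.06,.075); print("white",len(j),cv2.minEnclosingCircle(m(j)))
j=sel(.39,.47,-.10,.02,.064,.08); print("tan",len(j),cv2.minEnclosingCircle(m(j)),j[:,2].mean())
E
```

```text
[7.05, array([ 0.425 , -0.3268,  0.1898]), 1.0004241321546385, 0.0]
white 2426 ((442.4144592285156, -323.8902893066406), 25.285118103027344)
tan 1033 ((441.26171875, -40.040428161621094), 25.454998016357422) 0.07068969059459945
```

View pics/w3.png

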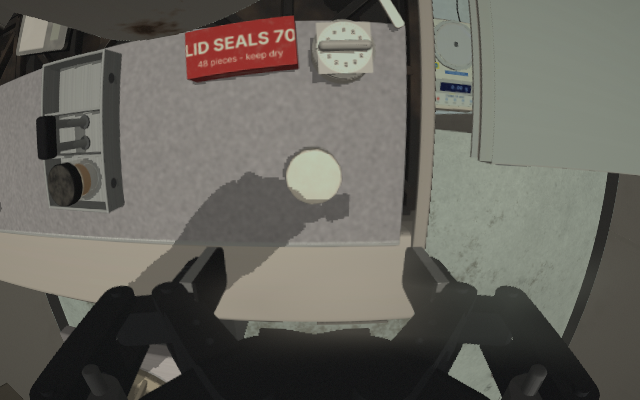

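The tan jar stands in the near pocket (75,183) at the correct height. The white jar is at (313,175), which is (0.442,-0.324).

Request:
servo_tool(moves=[[0.017, -0.001, 0.035, 0], [0.017, -0.001, 0.075, 0], [0.017, -0.001, 0.11, 0], [0.017, -0.001, 0.14, 0], [0.017, -0.001, 0.1545, 0]])

```text
clock: 7.6
position: [0.4408, -0.3191, 0.0328]
ee_rot: [1.0, 0.001, -0.002, -0.002]
contact_force: [-0.6, 0.2, -0.3]
grip_width: 0.997
finger_force: 0.0
```

Request:
servo_tool(moves=[[0, 0, 0, 0], [0, 0, 0, 0], [0, 0, 0, 0], [0, 0, 0, 0], [0, 0, 0, 0]], jaw=0.4, force=25)

```text
clock: 8.1
position: [0.4433, -0.3227, 0.037]
ee_rot: [1.0, -0.0, 0.001, 0.001]
contact_force: [-0.2, 1.7, 6.0]
grip_width: 0.564
finger_force: 26.2
```

Request:
servo_tool(moves=[[0, 0, -0.03, 0], [0, 0, -0.075, 0], [0.02, -0.03, -0.11, 0], [0.04, -0.07, -0.13, 0], [0.06, -0.11, -0.14, 0]])

```text
clock: 8.6
position: [0.5038, -0.2123, 0.1785]
ee_rot: [1.0, -0.001, 0.002, 0.001]
contact_force: [0.6, 0.3, -1.0]
grip_width: 0.565
finger_force: 26.6
```

Request:
servo_tool(moves=[[0.02, -0.045, 0, 2.9], [0.04, -0.09, 0, 2.9], [0.055, -0.135, 0, 2.9], [0.055, -0.166, 0, 2.9], [0.055, -0.166, 0, 2.9]])

```text
clock: 9.1
position: [0.557, -0.0423, 0.1755]
ee_rot: [1.0, -0.023, -0.0, -0.0]
contact_force: [0.8, -0.4, 0.5]
grip_width: 0.563
finger_force: 26.6
```

```bash
python3 - <<'E'
from h import *
np.set_printoptions(precision=4,suppress=True)
print([sensors.get_obs()[k] for k in("clock","position","ee_rot","grip_width")])
im,d=grab_frame("wrist"); cv2.imwrite("w4.png",im)
A=wcloud(d,np.ones((400,640),bool)); m=lambda P:(P[:,:2]*1000).astype(np.float32)
def sel(x0,x1,y0,y1,z0,z1): return A[(A[:,0]>x0)&(A[:,0]<x1)&(A[:,1]>y0)&(A[:,1]<y1)&(A[:,2]>z0)&(A[:,2]<z1)]
g=sel(.45,.56,-.10,.02,.09,.103); print("grip",len(g),cv2.minAreaRect(m(g)),g[:,2].mean())
r=sel(.39,.592,-.13,.04,.042,.052); print("rim",len(r),cv2.minAreaRect(m(r)))
d2=np.load("w2.npy")
E
python3 - <<'E'
E
cat > rim.py <<'E'
from h import *
E
```

```text
[9.1, array([ 0.557 , -0.0423,  0.1755]), array([ 0.9997, -0.0229, -0.0003, -0.0005]), 0.5632354376769819]
grip 0 ((0.0, 0.0), (0.0, 0.0), 0.0) nan
rim 1912 ((498.6473693847656, -45.37324142456055), (111.09977722167969, 183.02392578125), 87.1180191040039)<stdin>:7: RuntimeWarning: Mean of empty slice.
  ret = ret.dtype.type(ret / rcount)
```

Request:
servo_tool(moves=[[0.0005, 0, 0.02, 0], [0.0005, 0, 0.06, 0], [0.0005, 0, 0.09, 0], [0.0005, 0, 0.115, 0], [0.0005, 0, 0.125, 0]])

```text
clock: 9.65
position: [0.5558, -0.0473, 0.0479]
ee_rot: [1.0, -0.027, -0.002, -0.0]
contact_force: [-0.6, -0.3, -1.0]
grip_width: 0.563
finger_force: 26.6
```

Request:
servo_tool(moves=[[0, 0, 0.003, 0], [0, 0, 0.006, 0], [0, 0, 0.0095, 0], [0, 0, 0.0095, 0]])

```text
clock: 10.05
position: [0.5584, -0.0465, 0.0416]
ee_rot: [1.0, -0.026, 0.001, 0.0]
contact_force: [0.3, 0.6, -0.5]
grip_width: 0.564
finger_force: 26.6
```

Request:
servo_tool(moves=[[0, 0, 0.0005, 0], [0, 0, 0.0005, 0], [0, 0, 0.0005, 0]], jaw=0.7)

```text
clock: 10.35
position: [0.5582, -0.0463, 0.0409]
ee_rot: [1.0, -0.025, 0.0, 0.0]
contact_force: [0.2, 0.0, -0.2]
grip_width: 0.697
finger_force: 0.0
```

Request:
servo_tool(moves=[[0, 0, -0.02, 0], [0, 0, -0.06, 0], [-0.03, 0, -0.1, 0], [-0.07, 0, -0.13, 0], [-0.09, 0, -0.14, 0]])

```text
clock: 10.85
position: [0.4671, -0.0416, 0.1838]
ee_rot: [1.0, -0.025, 0.002, 0.001]
contact_force: [1.2, 0.0, 0.3]
grip_width: 0.697
finger_force: 0.0
```

Request:
servo_tool(moves=[[-0.01, 0, 0, 0], [-0.01, 0, 0, 0], [-0.01, 0, 0, 0]])

```text
clock: 11.15
position: [0.4584, -0.0412, 0.1797]
ee_rot: [1.0, -0.026, -0.0, -0.0]
contact_force: [0.3, -0.8, 0.6]
grip_width: 0.697
finger_force: 0.0
```

```bash
cat > look.py <<'E'
from h import *
import sys
np.set_printoptions(precision=4,suppress=True)
print([sensors.get_obs()[k] for k in("clock","position","ee_rot","contact_force")])
_,_,_,R,t=cal("wrist"); im,d=grab_frame("wrist"); cv2.imwrite(f"pics/{sys.argv[1]}.png",im)
A=wcloud(d,np.ones((400,640),bool)); m=lambda P:(P[:,:2]*1000).astype(np.float32)
def sel(x0,x1,y0,y1,z0,z1): return A[(A[:,0]>x0)&(A[:,0]<x1)&(A[:,1]>y0)&(A[:,1]<y1)&(A[:,2]>z0)&(A[:,2]<z1)]
g=sel(.45,.545,-.10,.02,.09,.103)
if len(g): print("grip",len(g),cv2.minAreaRect(m(g)),g[:,2].mean())
r=sel(.39,.592,-.11,.03,.042,.052)
if len(r): print("rim",len(r),cv2.minAreaRect(m(r)))
for n,x in(("near",.44),("far",.557)):
    j=sel(x-.035,x+.035,-.09,.0,.064,.08)
    if len(j): print(n,len(j),cv2.minEnclosingCircle(m(j)),j[:,2].mean())
for z in (.057,): 
    p=sel(.36,.62,.17,.30,z,.064); print("pad",len(p),cv2.minAreaRect(m(p)))
    for x in np.arange(.41,.57,.03):
        q=p[abs(p[:,0]-x)<.006]; print(round(x,3),np.sort(q[:,1])[:3] if len(q) else None,end=";")
E
python3 look.py w5
```

```text
[11.15, array([ 0.4584, -0.0412,  0.1797]), array([ 0.9997, -0.0256, -0.0001, -0.    ]), array([ 0.2899, -0.785 ,  0.6047])]
grip 1444 ((497.96539306640625, -43.42665100097656), (18.0997314453125, 45.29471206665039), 86.61593627929688) 0.09477755143010208
rim 3706 ((498.0444641113281, -43.48586654663086), (110.80854797363281, 183.80755615234375), 87.30996704101562)
near 2479 ((442.0213623046875, -42.075740814208984), 25.123022079467773) 0.07074604494899092
far 2822 ((557.5955810546875, -46.07744216918945), 25.05752944946289) 0.07080973040589973
pad 1700 ((486.1429748535156, 229.08587646484375), (183.01828002929688, 39.36546325683594), 5.848756790161133)
0.41 [0.2027 0.2032 0.2032];0.44 [0.2058 0.2062 0.2063];0.47 [0.2084 0.2087 0.2089];0.5 [0.2111 0.2114 0.2114];0.53 [0.2141 0.2146 0.2146];0.56 [0.2173 0.2175 0.2176];
```

View pics/w5.png

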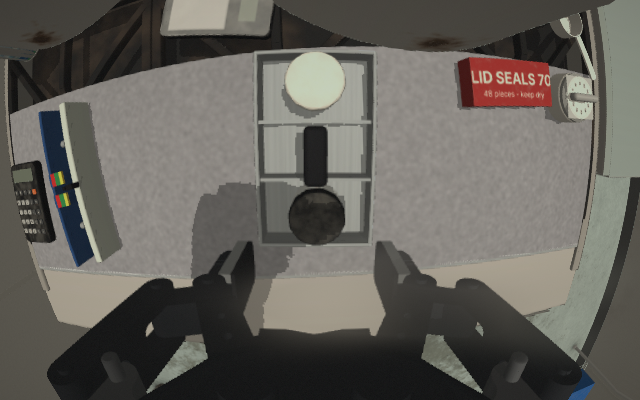

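Both jars stand on their pocket floors: the white one at (315,80), the tan one at (316,216), tops at 0.071. The pad front is a straight line at yaw about 5.5°.

Request:
servo_tool(moves=[[0.04, 0, 0.02, 0], [0.04, 0, 0.05, 0], [0.04, 0, 0.08, 0], [0.04, 0, 0.105, 0], [0.04, 0, 0.1135, 0]])

```text
clock: 11.7
position: [0.4962, -0.0427, 0.063]
ee_rot: [1.0, -0.025, -0.003, -0.001]
contact_force: [-0.2, 0.2, -0.2]
grip_width: 0.702
finger_force: 0.0
```

Request:
servo_tool(moves=[[0, 0, 0, 0], [0, 0, 0, 0], [0, 0, 0, 0], [0, 0, 0, 0], [0, 0, 0, 0]], jaw=0, force=60)

```text
clock: 12.2
position: [0.4993, -0.0438, 0.0683]
ee_rot: [1.0, -0.026, 0.002, 0.001]
contact_force: [1.0, -1.8, 2.8]
grip_width: 0.197
finger_force: 59.5
```

Request:
servo_tool(moves=[[0, 0, 0, 0], [0, 0, 0, 0]])

```text
clock: 12.4
position: [0.4993, -0.0438, 0.0683]
ee_rot: [1.0, -0.026, 0.002, 0.001]
contact_force: [2.2, -2.0, 6.5]
grip_width: 0.2
finger_force: 59.8
```

Request:
servo_tool(moves=[[0, -0.005, -0.0005, 0], [-0.001, -0.015, -0.0005, -1], [-0.002, -0.03, -0.0005, -2], [-0.003, -0.048, -0.0005, -3], [-0.004, -0.066, -0.0005, -4]])

```text
clock: 12.9
position: [0.4982, 0.0219, 0.0683]
ee_rot: [1.0, 0.009, 0.001, 0.002]
contact_force: [0.8, -5.6, 3.2]
grip_width: 0.204
finger_force: 59.8
```

Request:
servo_tool(moves=[[0, -0.018, 0, -1], [0, -0.036, 0, -2], [0, -0.054, 0, -3], [0.001, -0.072, 0, -4], [0.001, -0.086, 0, -4.5]])

```text
clock: 13.4
position: [0.4974, 0.1084, 0.0683]
ee_rot: [0.999, 0.048, 0.001, 0.002]
contact_force: [0.2, -8.8, 6.7]
grip_width: 0.198
finger_force: 60.1
```

Request:
servo_tool(moves=[[0, -0.01, 0, 0], [0, -0.017, 0, 0], [0, -0.02, 0, 0], [0, -0.02, 0, 0]])

```text
clock: 13.8
position: [0.4955, 0.1281, 0.0683]
ee_rot: [0.999, 0.049, 0.001, 0.001]
contact_force: [0.4, -3.1, 5.3]
grip_width: 0.198
finger_force: 60.0
```

```bash
cat > look2.py <<'E'
from h import *
import sys
np.set_printoptions(precision=4,suppress=True)
o=sensors.get_obs(); print([o[k] for k in("clock","position","ee_rot","contact_force")])
im,d=grab_frame("wrist"); cv2.imwrite(f"pics/{sys.argv[1]}.png",im)
A=wcloud(d,np.ones((400,640),bool)); p0=o["position"][:2]
B=A[(A[:,0]>.36)&(A[:,0]<.592)&(A[:,2]>.03)]
# caddy rim +y side: z .042-.052
r=B[(B[:,2]>.043)&(B[:,2]<.0515)&(B[:,1]>p0[1]+.03)&(B[:,1]<p0[1]+.068)]
p=B[(B[:,2]>.056)&(B[:,2]<.066)&(B[:,1]>p0[1]+.045)&(B[:,1]<.27)]
def edge(P,side):
    xs=np.arange(.41,.585,.006); E=[]
    for x in xs:
        q=P[abs(P[:,0]-x)<.003][:,1]
        if len(q)>4: E.append((x,np.percentile(q,97 if side>0 else 3)))
    E=np.array(E); s,c=np.polyfit(*E.T,1)
    k=abs(E[:,1]-s*E[:,0]-c)<.002; s,c=np.polyfit(*E[k].T,1); return s,c,k.sum(),len(E)
for n,P,sd in(("caddy+y",r,1),("pad front",p,-1)):
    s,c,k,N=edge(P,sd); print(n,"yaw",np.degrees(np.arctan(s)),"y@.49",s*.49+c,k,N,"x",np.percentile(P[:,0],[.5,99.5]))
    u=np.array([np.cos(.096),np.sin(.096)]); a=P[:,:2]@u; print("  along",np.percentile(a,[.3,99.7]),np.percentile(a,[.3,99.7]).mean(), P[:,2].mean())
j=A[(A[:,2]>.064)&(A[:,2]<.078)&(A[:,0]>.39)&(A[:,0]<.592)&(abs(A[:,1]-p0[1])<.048)]
for n,sx in(("near",-.059),("far",.059)):
    c=np.array([p0[0]+sx,p0[1]+sx*.096]); q=j[np.hypot(*(j[:,:2]-c).T)<.042]
    if len(q): print(n,len(q),cv2.minEnclosingCircle((q[:,:2]*1000).astype(np.float32)),q[:,2].mean(),c)
E
python3 look2.py w6
```

```text
[13.8, array([0.4955, 0.1281, 0.0683]), array([0.9988, 0.0488, 0.0009, 0.0007]), array([ 0.4367, -3.1406,  5.3464])]
caddy+y yaw 5.5719725927892965 y@.49 0.1829023930753454 19 21 x [0.462  0.5829]
  along [0.476  0.5962] 0.5360954474650879 0.046549052217106854
pad front yaw 5.818285839188248 y@.49 0.21145875278167947 5 25 x [0.437  0.5778]
  along [0.4568 0.5972] 0.5270413564580883 0.06039776625774089
near 574 ((454.00750732421875, 124.52999877929688), 15.069125175476074) 0.0709994311179596 [0.4365 0.1224]
far 8842 ((553.8499755859375, 134.5839080810547), 25.017404556274414) 0.07110011116853858 [0.5545 0.1337]
```

View pics/w6.png

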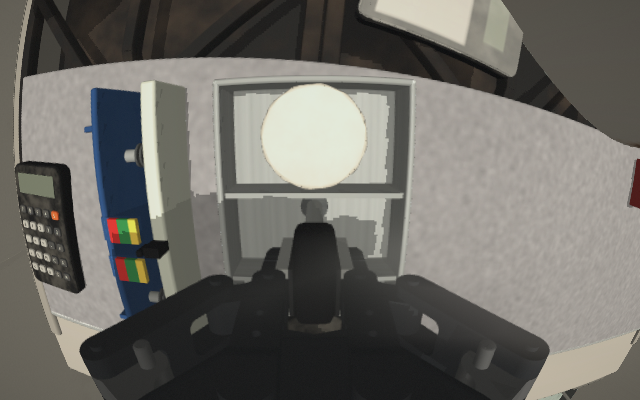

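The caddy's far end (215,81) lines up with the pad's far end (148,82), and its side is parallel to the pad with a gap of about 27 mm. The white jar is still in its pocket.

Request:
servo_tool(moves=[[0, -0.006, 0, 0], [0, -0.013, 0, 0], [0, -0.018, 0, 0], [0, -0.02, 0, 0], [0, -0.02, 0, 0]])

```text
clock: 14.35
position: [0.4947, 0.1368, 0.0682]
ee_rot: [0.998, 0.056, 0.001, -0.002]
contact_force: [1.6, -6.3, 5.9]
grip_width: 0.201
finger_force: 60.0
```

Request:
servo_tool(moves=[[0, -0.002, 0, 0], [0, -0.003, 0, 0], [0, -0.003, 0, 0]])

```text
clock: 14.65
position: [0.4946, 0.138, 0.0682]
ee_rot: [0.998, 0.057, 0.001, -0.003]
contact_force: [1.6, -7.3, 4.9]
grip_width: 0.196
finger_force: 60.0
```

Request:
servo_tool(moves=[[0, -0.002, 0, 0], [0, -0.003, 0, 0], [0, -0.003, 0, 0]])

```text
clock: 14.95
position: [0.4944, 0.1395, 0.0682]
ee_rot: [0.998, 0.058, 0.0, -0.003]
contact_force: [0.6, -7.2, 4.8]
grip_width: 0.199
finger_force: 60.0
```

```bash
python3 look2.py w7
```

```text
[14.95, array([0.4944, 0.1395, 0.0682]), array([ 0.9983,  0.0576,  0.0005, -0.0034]), array([ 0.6226, -7.2239,  4.807 ])]
caddy+y yaw 5.676504530468428 y@.49 0.19450186601195307 7 24 x [0.4272 0.5815]
  along [0.4429 0.5957] 0.5192830317929182 0.0465786227015447
pad front yaw 5.338892523923681 y@.49 0.21190225636710708 7 27 x [0.4272 0.5777]
  along [0.4443 0.5972] 0.5207397884237472 0.06040744176412135
near 576 ((452.7527160644531, 135.170654296875), 15.164877891540527) 0.07103036462927999 [0.4354 0.1338]
far 8833 ((552.7835083007812, 146.97706604003906), 25.05487060546875) 0.07109457258159774 [0.5534 0.1451]
```

```bash
python3 - <<'E'
from h import *
np.set_printoptions(precision=3,suppress=True)
o=sensors.get_obs(); print(o["clock"],o["q"],o["tau"],o["ft_torque"])
im,d=grab_frame("scene"); cv2.imwrite("pics/s2.png",cv2.resize(im[60:340,150:550],(800,560)))
im,d=grab_frame("side"); cv2.imwrite("pics/d2.png",cv2.resize(im[60:340,150:500],(750,600)))
E
```

```text
15.0 [ 0.115  0.305 -0.387  0.877  0.007  3.141] [  3.517 -40.587  23.673   0.036   2.439  -0.031] [-1.729 -0.24  -0.019]
```

View pics/d2.png

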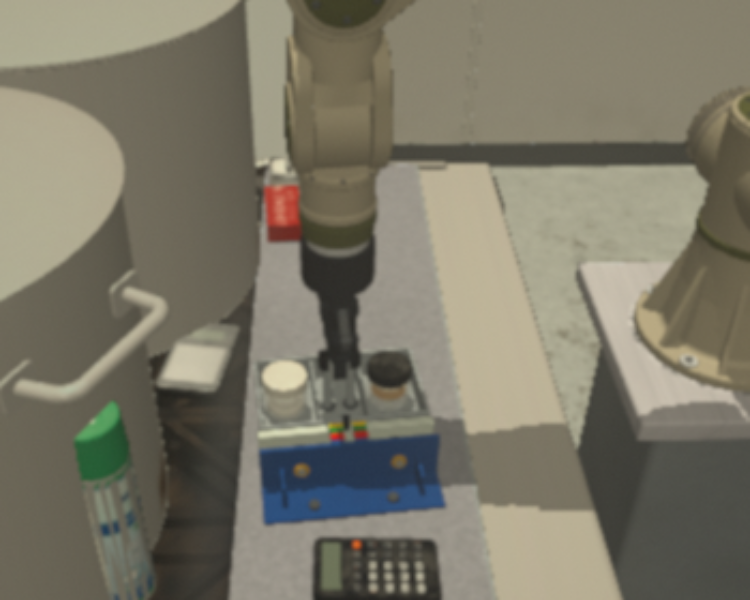

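The side view shows the caddy in front of the pad with the pointer at rest. Joint 6 is at its 3.14 limit, so I'll release, turn half round and regrip.

Request:
servo_tool(moves=[[0, 0.004, 0, 0], [0, 0.008, 0, 0], [0, 0.012, 0, 0], [0, 0.014, 0, 0], [0, 0.014, 0, 0]])

```text
clock: 15.6
position: [0.496, 0.1301, 0.0689]
ee_rot: [0.998, 0.059, 0.001, -0.008]
contact_force: [-1.1, 9.2, 10.3]
grip_width: 0.199
finger_force: 60.6
```

Request:
servo_tool(moves=[[0, 0, 0, 2], [0, 0, 0, 2], [0, 0, 0, 2]], jaw=0.7)

```text
clock: 15.9
position: [0.4948, 0.1252, 0.0669]
ee_rot: [0.999, 0.042, -0.001, -0.006]
contact_force: [-0.3, -0.6, -0.1]
grip_width: 0.696
finger_force: 0.0
```

Request:
servo_tool(moves=[[0, 0, -0.01, 0], [0, 0, -0.04, 0], [0, 0, -0.08, 8], [0, 0, -0.1, 16], [0, 0, -0.11, 24]])

```text
clock: 16.4
position: [0.4876, 0.0443, 0.1789]
ee_rot: [0.997, -0.065, 0.0, -0.045]
contact_force: [-0.2, 0.2, -0.3]
grip_width: 0.698
finger_force: 0.0
```

Request:
servo_tool(moves=[[0, 0, 0, 0], [0, 0, 0, 0]])

```text
clock: 16.6
position: [0.4861, 0.0453, 0.176]
ee_rot: [0.997, -0.064, -0.002, -0.045]
contact_force: [-0.6, 1.0, -0.8]
grip_width: 0.699
finger_force: 0.0
```

```bash
python3 - <<'E'
from h import *
from scipy.spatial.transform import Rotation as Ro
np.set_printoptions(precision=4,suppress=True)
o=sensors.get_obs(); print(o["clock"],o["q"],o["position"],o["ee_rot"]); print(Ro.from_quat(o["ee_rot"]).as_matrix())
im,d=grab_frame("wrist"); cv2.imwrite("pics/w8.png",im)
A=wcloud(d,np.ones((400,640),bool)); m=lambda P:(P[:,:2]*1000).astype(np.float32)
def sel(x0,x1,y0,y1,z0,z1): return A[(A[:,0]>x0)&(A[:,0]<x1)&(A[:,1]>y0)&(A[:,1]<y1)&(A[:,2]>z0)&(A[:,2]<z1)]
print("worktop",np.median(sel(.4,.58,-.05,.06,0,.025)[:,2]))
g=sel(.45,.545,.08,.18,.09,.103); print("grip",len(g),cv2.minAreaRect(m(g)),g[:,2].mean())
r=sel(.39,.592,.06,.195,.042,.052); print("rim",len(r),cv2.minAreaRect(m(r)))
for n,x in(("near",.44),("far",.557)):
    j=sel(x-.035,x+.035,.08,.18,.064,.08); print(n,len(j),cv2.minEnclosingCircle(m(j)),j[:,2].mean())
p=sel(.36,.592,.17,.30,.057,.066); print("pad",len(p),cv2.minAreaRect(m(p)))
E
```

```text
16.6 [-0.1281  0.17   -0.2818  1.1283  0.09    3.1407] [0.4861 0.0453 0.176 ] [ 0.9969 -0.0637 -0.0018 -0.0452]
[[ 0.9919 -0.1271  0.0023]
 [-0.1268 -0.9878  0.0903]
 [-0.0092 -0.0899 -0.9959]]
worktop 0.011117792494237055
grip 1109 ((494.6634826660156, 131.00198364257812), (46.02151870727539, 18.17368507385254), 7.279114723205566) 0.09428724801432985
rim 3452 ((494.12139892578125, 131.577880859375), (184.8558807373047, 111.37329864501953), 6.912235736846924)
near 1079 ((444.91741943359375, 119.7363052368164), 29.96112060546875) 0.06992487279899594
far 2354 ((553.89111328125, 138.42120361328125), 24.896528244018555) 0.07032861283302119
pad 2057 ((489.36968994140625, 229.8153533935547), (176.7229766845703, 37.34797286987305), 5.629929065704346)
```

View pics/w8.png

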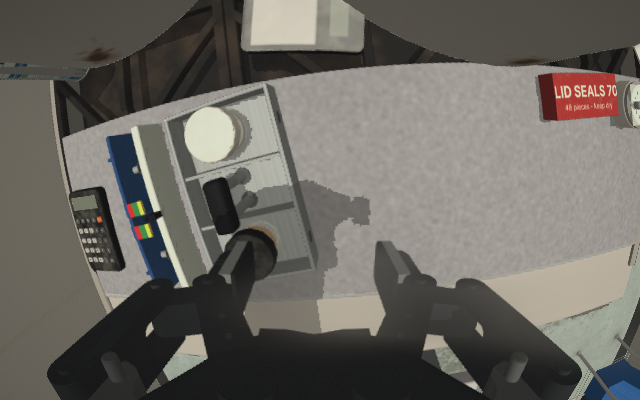

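Joint 6 is still at its limit because the wanted yaw needs a negative turn. The caddy is at (200,190) with both jars in it, centre (0.494,0.1315), yaw 7°. I'll turn the negative way.

Request:
servo_tool(moves=[[0, 0, 0, -8.5], [0, 0, 0, -17], [0, 0, 0, -25.5], [0, 0, 0, -34], [0, 0, 0, -42]])

```text
clock: 17.15
position: [0.4854, 0.047, 0.1747]
ee_rot: [0.952, 0.302, 0.013, -0.043]
contact_force: [-0.1, -0.1, 0.1]
grip_width: 0.701
finger_force: 0.0
```

Request:
servo_tool(moves=[[0, 0, 0, -8.5], [0, 0, 0, -17], [0, 0, 0, -25.5], [0, 0, 0, -34], [0, 0, 0, -42.5]])

```text
clock: 17.65
position: [0.4854, 0.047, 0.1747]
ee_rot: [0.778, 0.627, 0.028, -0.036]
contact_force: [0.9, 1.2, 0.4]
grip_width: 0.701
finger_force: 0.0
```

Request:
servo_tool(moves=[[0, 0, 0, -8.5], [0, 0, 0, -17], [0, 0, 0, -25.5], [0, 0, 0, -34], [0, 0, 0, -42.5]])

```text
clock: 18.15
position: [0.4855, 0.047, 0.1747]
ee_rot: [0.498, 0.866, 0.039, -0.023]
contact_force: [-0.4, -0.2, 0.5]
grip_width: 0.698
finger_force: 0.0
```

Request:
servo_tool(moves=[[0, 0, 0, -8.5], [0, 0, 0, -17], [0, 0, 0, -25.5], [0, 0, 0, -34], [0, 0, 0, -42.5]])

```text
clock: 18.65
position: [0.4855, 0.047, 0.1747]
ee_rot: [0.15, 0.988, 0.045, -0.007]
contact_force: [-1.3, 0.1, 0.7]
grip_width: 0.704
finger_force: 0.0
```

Request:
servo_tool(moves=[[0, 0, 0, -8.5], [0, 0, 0, -17], [0, 0, 0, -25.5], [0, 0, 0, -34], [0, 0, 0, -42.5]])

```text
clock: 19.15
position: [0.4855, 0.047, 0.1747]
ee_rot: [-0.218, 0.975, 0.044, 0.01]
contact_force: [0.7, -1.1, -0.3]
grip_width: 0.699
finger_force: 0.0
```

Request:
servo_tool(moves=[[0, 0, 0, -8.5], [0, 0, 0, -17], [0, 0, 0, -25.5], [0, 0, 0, -34], [0, 0, 0, -42.5]])

```text
clock: 19.65
position: [0.4854, 0.047, 0.1747]
ee_rot: [-0.557, 0.829, 0.038, 0.025]
contact_force: [-0.7, 0.3, -0.1]
grip_width: 0.701
finger_force: 0.0
```

Request:
servo_tool(moves=[[0, 0, 0, -8.5], [0, 0, 0, -17], [0, 0, 0, -25.5], [0, 0, 0, -34], [0, 0, 0, -42.5]])

```text
clock: 20.15
position: [0.4854, 0.047, 0.1747]
ee_rot: [0.819, -0.571, -0.026, -0.037]
contact_force: [-0.1, 0.8, -0.3]
grip_width: 0.698
finger_force: 0.0
```

Request:
servo_tool(moves=[[0, 0, 0, -8.5], [0, 0, 0, -17], [0, 0, 0, -25.5], [0, 0, 0, -34], [0, 0, 0, -42.5]])

```text
clock: 20.65
position: [0.4855, 0.047, 0.1747]
ee_rot: [0.971, -0.235, -0.011, -0.044]
contact_force: [-0.2, -0.3, 0.2]
grip_width: 0.699
finger_force: 0.0
```

```bash
cat > st.py <<'E'
from h import *
from scipy.spatial.transform import Rotation as Ro
np.set_printoptions(precision=4,suppress=True)
o=sensors.get_obs(); M=Ro.from_quat(o["ee_rot"]).as_matrix(); print(o["clock"],"q",o["q"],"p",o["position"],"z",M[:,2],"yaw",np.degrees(np.arctan2(M[1,0],M[0,0])),"F",o["contact_force"],o["finger_force"])
E
python3 st.py
```

```text
20.65 q [-0.1246  0.172  -0.2827  1.1279  0.09   -2.7908] p [0.4855 0.047  0.1747] z [-0.0005  0.0906 -0.9959] yaw -27.168658240514432 F [-0.1553 -0.3146  0.2073] 0.0
```

Request:
servo_tool(moves=[[0, 0, 0, -8], [0, 0, 0, -16], [0, 0, 0, -24], [0, 0, 0, -30], [0, 0, 0, -30]])

```text
clock: 21.15
position: [0.4859, 0.0916, 0.1748]
ee_rot: [1.0, -0.006, 0.001, -0.029]
contact_force: [0.5, -0.3, 0.6]
grip_width: 0.701
finger_force: 0.0
```

```bash
python3 st.py
```

```text
21.15 q [-0.0115  0.1764 -0.2753  1.1166  0.0575 -3.1406] p [0.4859 0.0916 0.1748] z [ 0.0032  0.0574 -0.9983] yaw -0.7186394590501324 F [ 0.5316 -0.2841  0.6114] 0.0
```

Request:
servo_tool(moves=[[0, 0, 0, -5], [0, 0, 0, -10], [0, 0, 0, -13], [0, 0, 0, -13]])

```text
clock: 21.55
position: [0.4777, 0.1512, 0.1748]
ee_rot: [0.998, 0.069, 0.006, -0.007]
contact_force: [0.7, -0.1, 1.1]
grip_width: 0.704
finger_force: 0.0
```

```bash
python3 st.py
```

```text
21.55 q [ 0.138   0.1838 -0.2648  1.1085  0.0133 -3.1406] p [0.4777 0.1512 0.1748] z [ 0.0118  0.0151 -0.9998] yaw 7.851338889121524 F [ 0.7396 -0.1398  1.0784] 0.0
```

Request:
servo_tool(moves=[[0, 0, 0, -4], [0, 0, 0, -4]])

```text
clock: 21.75
position: [0.475, 0.168, 0.1751]
ee_rot: [0.996, 0.09, 0.008, 0.0]
contact_force: [-0.1, 0.2, 0.2]
grip_width: 0.702
finger_force: 0.0
```

```bash
python3 st.py
```

```text
21.75 q [ 0.1813  0.1892 -0.2574  1.1091 -0.0014 -3.1406] p [0.475  0.168  0.1751] z [ 0.0151  0.0013 -0.9999] yaw 10.33052404603245 F [-0.1479  0.2394  0.2296] 0.0
```

Request:
servo_tool(moves=[[0.004, 0.013, 0, 1], [0.008, 0.026, 0, 2], [0.0126, 0.0397, 0, 3.3], [0.0126, 0.0397, 0, 3.3], [0.0126, 0.0397, 0, 3.3]])

```text
clock: 22.25
position: [0.4947, 0.1343, 0.1757]
ee_rot: [0.998, 0.055, 0.008, 0.002]
contact_force: [0.4, 0.0, 0.9]
grip_width: 0.7
finger_force: 0.0
```

```bash
python3 st.py; cat > look3.py <<'E'
from h import *
import sys
np.set_printoptions(precision=4,suppress=True)
im,d=grab_frame("wrist"); cv2.imwrite(f"pics/{sys.argv[1]}.png",im)
A=wcloud(d,np.ones((400,640),bool)); m=lambda P:(P[:,:2]*1000).astype(np.float32)
def sel(x0,x1,y0,y1,z0,z1): return A[(A[:,0]>x0)&(A[:,0]<x1)&(A[:,1]>y0)&(A[:,1]<y1)&(A[:,2]>z0)&(A[:,2]<z1)]
print("worktop",np.median(sel(.4,.58,-.05,.06,0,.025)[:,2]))
g=sel(.45,.545,.08,.19,.09,.103); print("grip",len(g),cv2.minAreaRect(m(g)),g[:,2].mean())
r=sel(.39,.592,.06,.195,.042,.052); print("rim",len(r),cv2.minAreaRect(m(r)))
for n,x in(("near",.436),("far",.553)):
    j=sel(x-.035,x+.035,.08,.18,.067,.08); print(n,len(j),cv2.minEnclosingCircle(m(j)),j[:,2].mean())
p=sel(.36,.592,.17,.30,.057,.066); print("pad",len(p),cv2.minAreaRect(m(p)))
E
python3 look3.py w9
```

```text
22.25 q [ 0.1114  0.205  -0.2359  1.114  -0.0049 -3.1406] p [0.4947 0.1343 0.1757] z [ 0.0163 -0.0031 -0.9999] yaw 6.323382001257632 F [0.38   0.0377 0.9133] 0.0
worktop 0.011700237921968337
grip 1350 ((494.9465026855469, 131.81439208984375), (45.05196762084961, 17.905271530151367), 7.118594169616699) 0.09501213314699332
rim 3584 ((494.46759033203125, 131.52682495117188), (184.07447814941406, 110.74697875976562), 6.914478778839111)
near 2157 ((438.62225341796875, 124.03938293457031), 25.16179084777832) 0.07098945489239335
far 2886 ((553.9660034179688, 138.70375061035156), 25.025699615478516) 0.07104900874946223
pad 2221 ((493.2772216796875, 229.88690185546875), (168.7312469482422, 35.74260711669922), 5.559718132019043)
```

Request:
servo_tool(moves=[[-0.0015, 0.002, 0.02, 0.5], [-0.0015, 0.002, 0.05, 0.5], [-0.0015, 0.002, 0.08, 0.5], [-0.0015, 0.002, 0.1, 0.5], [-0.0015, 0.002, 0.1075, 0.5]])

```text
clock: 22.8
position: [0.493, 0.133, 0.0662]
ee_rot: [0.999, 0.052, 0.006, 0.002]
contact_force: [-0.2, -0.0, 0.2]
grip_width: 0.701
finger_force: 0.0
```

Request:
servo_tool(moves=[[0, 0, 0, 0], [0, 0, 0, 0], [0, 0, 0, 0], [0, 0, 0, 0], [0, 0, 0, 0]], jaw=0, force=50)

```text
clock: 23.3
position: [0.4961, 0.1328, 0.0698]
ee_rot: [0.999, 0.052, 0.01, 0.002]
contact_force: [-0.9, -3.2, 6.5]
grip_width: 0.199
finger_force: 50.0
```

```bash
python3 st.py
```

```text
23.3 q [ 0.1084  0.2914 -0.4032  0.8572 -0.0057 -3.137 ] p [0.4961 0.1328 0.0698] z [ 0.0196 -0.0036 -0.9998] yaw 5.952619927333481 F [-0.8966 -3.2395  6.4878] 49.985859990119934
```

Request:
servo_tool(moves=[[0, -0.005, 0, 0], [0, -0.011, 0, 0], [0, -0.016, 0, 0.2], [0, -0.018, 0, 0.4], [0, -0.018, 0, 0.4]])

```text
clock: 23.8
position: [0.4949, 0.1497, 0.07]
ee_rot: [0.999, 0.048, 0.01, 0.003]
contact_force: [0.7, -7.3, 5.6]
grip_width: 0.199
finger_force: 49.9
```

```bash
python3 st.py
```

```text
23.8 q [ 0.1437  0.2969 -0.3949  0.8593 -0.0089 -3.094 ] p [0.4949 0.1497 0.07  ] z [ 0.0208 -0.006  -0.9998] yaw 5.508683722594259 F [ 0.7483 -7.3147  5.639 ] 49.93736386299133
```

Request:
servo_tool(moves=[[0, -0.002, 0, 0], [0, -0.003, 0, 0], [0, -0.003, 0, 0]])

```text
clock: 24.1
position: [0.4947, 0.1524, 0.07]
ee_rot: [0.999, 0.048, 0.01, 0.004]
contact_force: [0.9, -7.1, 7.8]
grip_width: 0.199
finger_force: 50.0
```

Request:
servo_tool(moves=[[0, -0.002, 0, 0], [0, -0.003, 0, 0], [0, -0.003, 0, 0]])

```text
clock: 24.4
position: [0.4944, 0.1553, 0.07]
ee_rot: [0.999, 0.048, 0.01, 0.004]
contact_force: [0.8, -7.9, 7.2]
grip_width: 0.206
finger_force: 50.0
```

Request:
servo_tool(moves=[[0, -0.002, 0, 0], [0, -0.003, 0, 0], [0, -0.003, 0, 0]])

```text
clock: 24.7
position: [0.4942, 0.1568, 0.0703]
ee_rot: [0.999, 0.047, 0.01, 0.005]
contact_force: [0.4, -14.5, 10.1]
grip_width: 0.201
finger_force: 50.4
```

```bash
python3 st.py; python3 look2.py w10; python3 -c "
import cv2;im=cv2.imread('pics/w10.png');cv2.imwrite('pics/w10c.png',cv2.resize(im[60:300,60:380],(800,600),interpolation=cv2.INTER_CUBIC))"
```

```text
24.7 q [ 0.16    0.2997 -0.3901  0.8616 -0.0132 -3.0762] p [0.4942 0.1568 0.0703] z [ 0.0213 -0.01   -0.9997] yaw 5.419126232281956 F [  0.374  -14.4603  10.0844] 50.4031777381897
[24.7, array([0.4942, 0.1568, 0.0703]), array([0.9988, 0.0472, 0.0104, 0.0055]), array([  0.374 , -14.4603,  10.0844])]
caddy+y yaw 5.461024530504025 y@.49 0.2123993490556118 12 22 x [0.461  0.5809]
  along [0.4777 0.597 ] 0.5373674959979566 0.047014872198309986
pad front yaw 4.909865153554085 y@.49 0.21255070233685328 5 21 x [0.4546 0.5778]
  along [0.4751 0.5972] 0.5361663544443466 0.060456979933221085
near 634 ((452.452880859375, 153.39889526367188), 15.197081565856934) 0.07143470853442999 [0.4352 0.1511]
far 8510 ((552.661376953125, 163.38211059570312), 24.9970760345459) 0.07152546938692687 [0.5532 0.1624]
```

View pics/w10c.png

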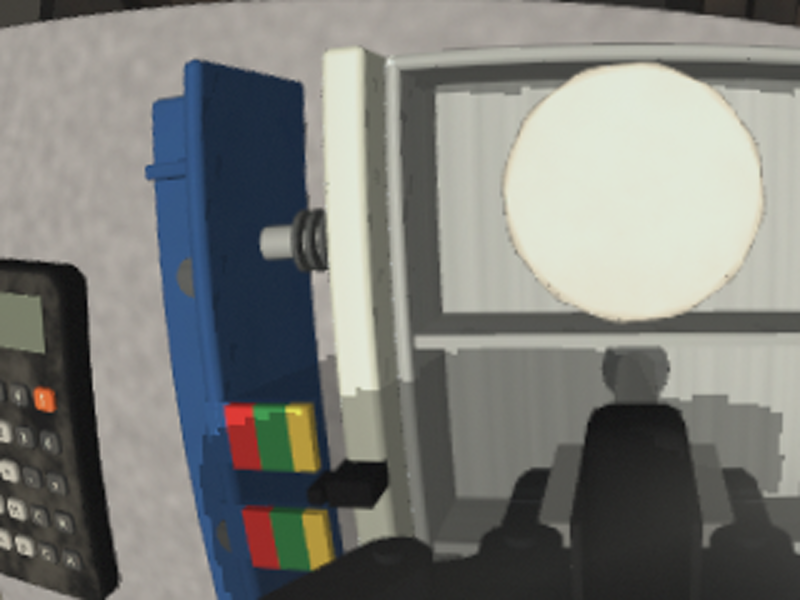

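Contact is made: the caddy wall (395,100) touches the pad (370,100), the far ends are level, and the pointer (350,483) is still short of the yellow. Now I'll press in small steps.

Request:
servo_tool(moves=[[0, -0.001, 0, 0], [0, -0.002, 0, 0], [0, -0.003, 0, 0], [0, -0.003, 0, 0]])

```text
clock: 25.15
position: [0.4939, 0.1591, 0.0704]
ee_rot: [0.999, 0.047, 0.01, 0.006]
contact_force: [-0.4, -15.8, 11.1]
grip_width: 0.203
finger_force: 50.5
```

Request:
servo_tool(moves=[[0, -0.001, 0, 0], [0, -0.002, 0, 0], [0, -0.003, 0, 0], [0, -0.003, 0, 0]])

```text
clock: 25.55
position: [0.4937, 0.1616, 0.0704]
ee_rot: [0.999, 0.047, 0.01, 0.007]
contact_force: [-0.4, -17.5, 12.1]
grip_width: 0.203
finger_force: 50.7
```

```bash
python3 st.py; python3 look2.py w11
```

```text
25.55 q [ 0.1709  0.3017 -0.3869  0.8632 -0.0156 -3.0643] p [0.4937 0.1616 0.0704] z [ 0.0214 -0.0121 -0.9997] yaw 5.361754852017859 F [ -0.4398 -17.5111  12.0927] 50.71440875530243
[25.55, array([0.4937, 0.1616, 0.0704]), array([0.9988, 0.0467, 0.0104, 0.0066]), array([ -0.4398, -17.5111,  12.0927])]
caddy+y yaw 5.549871693998151 y@.49 0.21709550131486943 20 21 x [0.4604 0.5804]
  along [0.4777 0.5968] 0.5372539027224912 0.04702266312287459
pad front yaw 5.292086180475578 y@.49 0.21691257441060613 6 21 x [0.4579 0.5773]
  along [0.4779 0.5971] 0.5374779643433453 0.06045074237111125
near 635 ((451.2591552734375, 158.212890625), 15.252246856689453) 0.07155897879485679 [0.4347 0.156 ]
far 8505 ((551.8484497070312, 168.113525390625), 25.20060920715332) 0.07167898370483188 [0.5527 0.1673]
```

Request:
servo_tool(moves=[[0, -0.001, 0, 0], [0, -0.002, 0, 0], [0, -0.003, 0, 0], [0, -0.003, 0, 0], [0, -0.003, 0, 0]])

```text
clock: 26.1
position: [0.4934, 0.1641, 0.0705]
ee_rot: [0.999, 0.047, 0.01, 0.007]
contact_force: [-1.6, -18.9, 12.4]
grip_width: 0.2
finger_force: 50.9
```

```bash
python3 st.py; python3 look2.py w12; python3 - <<'E'
from h import *
# gauge: hue classes along the strips, and dark pointer tip, per picture
for n in("w6","w10","w11","w12"):
    im=cv2.imread(f"pics/{n}.png"); h=cv2.cvtColor(im,cv2.COLOR_BGR2HSV)[200:300,90:220]; H,S,V=[h[...,i].astype(int) for i in range(3)]
    sat=(S>120)&(V>60)
    out={}
    for k,mk in dict(red=sat&((H<8)|(H>172)),yellow=sat&(H>18)&(H<34),green=sat&(H>45)&(H<85)).items():
        y,x=np.nonzero(mk); out[k]=(len(x),round(x.mean()+90,1),round(y.mean()+200,1)) if len(x) else 0
    # rows between the strips: dark pixels
    gy=int(out["green"][2])-200; row=V[gy-4:gy+5].min(axis=0); dk=np.nonzero(V[gy-1:gy+4].max(axis=0)<60)[0]+90
    print(n,out,"dark cols",dk.tolist())
E
```

```text
26.1 q [ 0.1764  0.3028 -0.3852  0.864  -0.0167 -3.0585] p [0.4934 0.1641 0.0705] z [ 0.0215 -0.0131 -0.9997] yaw 5.346401140456343 F [ -1.6439 -18.8631  12.3739] 50.853100419044495
[26.1, array([0.4934, 0.1641, 0.0705]), array([0.9988, 0.0466, 0.0104, 0.007 ]), array([ -1.6439, -18.8631,  12.3739])]
caddy+y yaw 5.564106798175759 y@.49 0.21956836379146163 20 21 x [0.4602 0.5801]
  along [0.4775 0.5969] 0.5372478435527134 0.04701513270384883
pad front yaw 5.163111363028079 y@.49 0.2195212224392683 6 21 x [0.4589 0.5771]
  along [0.4787 0.5971] 0.5379122182527399 0.06045297090723242
near 632 ((451.316650390625, 160.77391052246094), 15.200835227966309) 0.0716418212384812 [0.4344 0.1585]
far 8507 ((551.9034423828125, 170.79283142089844), 25.029964447021484) 0.07174953868337065 [0.5524 0.1698]
w6 {'red': (434, np.float64(117.0), np.float64(248.5)), 'yellow': (495, np.float64(137.5), np.float64(249.4)), 'green': (497, np.float64(127.1), np.float64(248.8))} dark cols [115, 116, 117, 118, 119, 120, 121, 122, 123, 124, 125, 126, 127, 128, 129, 130, 131, 132, 133, 134, 135, 136, 137, 138, 139,
[... 884 characters left out ...]
, 168, 169, 170, 171, 172, 173, 174, 175, 176, 177, 178, 179, 180, 181, 182, 183, 184, 185, 186, 187, 188, 189, 190, 191, 192, 193, 194, 195, 196, 197, 198, 199, 200, 201, 202, 203, 204, 205, 206, 207, 208, 209, 210, 211, 212, 213, 214]
w12 {'red': (588, np.float64(171.7), np.float64(253.4)), 'yellow': (469, np.float64(195.2), np.float64(248.5)), 'green': (592, np.float64(184.0), np.float64(251.7))} dark cols [97, 98, 99, 100, 101, 102, 103, 104, 105, 106, 167, 168, 169, 170, 171, 172, 173, 174, 175, 176, 177, 178, 179, 180, 181, 182, 183, 184, 185, 186, 187, 188, 189, 190, 191, 192, 193, 194, 195, 196, 197, 198, 199, 200, 201, 202, 203, 204, 205, 206, 207, 208, 209, 210, 211, 212, 213, 214]
```

Request:
servo_tool(moves=[[0, 0, 0, 0], [0, 0, 0, 0], [0, 0, 0, 0], [0, 0, 0, 0], [0, 0, 0, 0]])

```text
clock: 26.65
position: [0.4934, 0.1641, 0.0705]
ee_rot: [0.999, 0.047, 0.01, 0.007]
contact_force: [-0.1, -18.4, 13.6]
grip_width: 0.201
finger_force: 50.9
```

```bash
python3 st.py; python3 - <<'E'
from h import *
for n in("side","scene"):
    im,d=grab_frame(n); A=cloud(n,d,d>0); A[:,2]-=.005*(n=="side")
    for k,c in(("near",(.4344,.1585)),("far",(.5524,.1698))):
        j=A[(np.hypot(A[:,0]-c[0],A[:,1]-c[1])<.04)&(A[:,2]>.066)&(A[:,2]<.082)]
        if len(j)>5: print(n,k,len(j),cv2.minEnclosingCircle((j[:,:2]*1000).astype(np.float32)),j[:,2].mean())
E
```

```text
26.65 q [ 0.1763  0.3027 -0.3852  0.864  -0.0166 -3.0585] p [0.4934 0.1641 0.0705] z [ 0.0215 -0.013  -0.9997] yaw 5.3432822966750315 F [ -0.0783 -18.3858  13.602 ] 50.85391938686371
side near 256 ((441.15997314453125, 159.84178161621094), 32.73916244506836) 0.07020134066530767
side far 269 ((548.4249267578125, 171.7570037841797), 24.93951988220215) 0.0696540816405898
scene near 196 ((440.3909912109375, 159.53567504882812), 32.995399475097656) 0.07013834811541877
scene far 43 ((546.5654296875, 174.23968505859375), 23.90280532836914) 0.06945281955080686
```

Everything is steady: the pad is about 8.5 mm in, the caddy is aligned, and both jars are in place. Handing in.

```bash
python3 -c "
from bench import workorder; print(workorder.close_job())"
```

```text
the job is handed in; nothing more can be done
None
```

I handed the job in with both jars upright in their end pockets and the caddy gripped and pressing the pad; the interface gave no verdict. At hand-in the pad was about 8.5 mm in by my measurements, with the caddy parallel and in line with it, after one release and regrip when the last joint hit its limit on the way.

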